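# Feel along the inlaid band of a sanded serving board

## Task

The serving board on the sprung pad has just been sanded: feel its raised, arched band for ridges by setting the fingertips down on the end block by the green marker and running them lightly along the top of the band to the end block by the red marker, touching all five blocks in turn without lifting off on the way. Do not press hard, do not grasp, lift or shift the board, and leave the little plug standing on it and everything else on the bench where it is. Finish with the hand clear, the board back up in its rest position on the pad.

Things in the scene. Friction and masses are not known exactly. Their poses are not given: they have to be found in the camera images.
- block1: One of five wooden blocks glued into the board as an arched band. Each block is about 51 mm long along the band, 28 mm wide, and stands 4 mm proud of the board; neighbours meet without a gap, tops flush. Origin: centre of its top face. y: along the band (from block 5 towards block 1), x: across the band to the outside of the arch, z up. Dark wood, the end block at the pad's +y end.
- block2: As block1, same size and axes. Pale cream wood, next to block1.
- block3: As block1, same size and axes. Dark wood, the middle of the arch.
- block4: As block1, same size and axes. Pale cream wood, between block3 and block5.
- block5: As block1, same size and axes. Dark wood, the end block at the pad's -y end.
- board: Loose pale wooden serving board, 150 x 300 x 20 mm (x, y, z), 0.45 kg, lying in the platen's low rim with a few mm of play. Origin: centre of its underside, z up. The band runs over its top as an arc of radius 200 mm about the board's point x = -165 mm, y = 0, its five block centres 51 mm apart along the arc.
- pad_base: Grey base of the sprung finishing pad, 190 x 340 x 24 mm, fixed to the bench. Origin: centre of its underside on the bench. Its long side is y. The black platen with a bright metal rim floats above it; unpressed, the board's underside is 50 mm, the board's top 70 mm and the band's top 74 mm above the bench.
- platen (a joint): How far the platen with the board is pressed down, in m: 0 unpressed to 0.014 at its hard stop. It springs back up. It starts to yield under a push of 1 to 4 N, and each further mm takes 0.4 N more; at the stop 7 to 9 N press on the band, beyond it the surface is rigid. More than 15 N is not a light touch.
- green_marker: Loose standing peg, 38 mm tall: wooden foot of diameter 32 mm, green top of diameter 22 mm. It stands on the bench just beyond one end of the pad and shows the end where the band begins. Origin: centre of its underside.
- red_marker: As the green marker, with a red top; it stands beyond the other end of the pad and shows where the band ends.
- plug: Small loose wooden plug, diameter 22 mm, 22 mm tall, standing upright on the board on the hollow side of the arch, 60 mm or more from the band's middle. Easily knocked over. Origin: centre of its underside.
- sanding_block: Loose cork sanding block, 55 x 95 x 32 mm, on the bench beyond the pad. Origin: centre of its underside.
- tape_roll: Loose yellow roll of tape, diameter 84 mm, 24 mm tall, lying on the bench beyond the pad. Origin: centre of its underside.
- glue: Loose white glue bottle, diameter 56 mm, 150 mm tall, standing at the left. Origin: centre of its underside.
- mug: Loose blue mug, diameter 80 mm, 90 mm tall, standing at the right. Origin: centre of its underside.
- brush: Loose hand brush lying at the right side of the bench. Origin: under its middle.

How it is judged:
On the way, in this order (a step that is already met when the one before it is completed fails the run):
1. the fingertips touch the first (at the green marker's end) block (((y of green_marker in the frame of pad_base above 0 m and contact force between the fingers and block1 above 0.3 N) or (y of green_marker in the frame of pad_base below 0 m and contact force between the fingers and block5 above 0.3 N))), for 0.04 s.
2. the fingertips touch the second block and have left the one before (((y of green_marker in the frame of pad_base above 0 m and contact force between the fingers and block2 above 0.3 N and contact force between the fingers and block1 below 0.05 N) or (y of green_marker in the frame of pad_base below 0 m and contact force between the fingers and block4 above 0.3 N and contact force between the fingers and block5 below 0.05 N))), for 0.04 s.
3. the fingertips touch the third block and have left the one before (((y of green_marker in the frame of pad_base above 0 m and contact force between the fingers and block3 above 0.3 N and contact force between the fingers and block2 below 0.05 N) or (y of green_marker in the frame of pad_base below 0 m and contact force between the fingers and block3 above 0.3 N and contact force between the fingers and block4 below 0.05 N))), for 0.04 s.
4. the fingertips touch the fourth block and have left the one before (((y of green_marker in the frame of pad_base above 0 m and contact force between the fingers and block4 above 0.3 N and contact force between the fingers and block3 below 0.05 N) or (y of green_marker in the frame of pad_base below 0 m and contact force between the fingers and block2 above 0.3 N and contact force between the fingers and block3 below 0.05 N))), for 0.04 s.
5. the fingertips touch the fifth (at the red marker's end) block and have left the one before (((y of green_marker in the frame of pad_base above 0 m and contact force between the fingers and block5 above 0.3 N and contact force between the fingers and block4 below 0.05 N) or (y of green_marker in the frame of pad_base below 0 m and contact force between the fingers and block1 above 0.3 N and contact force between the fingers and block2 below 0.05 N))), for 0.04 s.
At the end, for the whole second after the job is handed in: All five blocks were touched in order from the green to the red end; the platen is up (within 3 mm), the board lies flat on it at rest within 15 mm of where it was, the plug stands within 25 mm of where it was, and every other loose thing is within 20 mm of where it was (value of joint platen below 0.003 m and z of board in the frame of pad_base between 0.046 and 0.053 m and angle between board's own z axis and vertical below 0.03 rad and distance of board from where it was at the start of the episode below 0.015 m and angle between plug's own z axis and vertical below 0.2 rad and distance of plug from where it was at the start of the episode below 0.025 m and linear speed of board below 0.01 m/s and linear speed of plug below 0.02 m/s and distance of each of green_marker, red_marker, sanding_block, tape_roll, glue, mug, brush from where it was at the start of the episode below 0.02 m).
It fails at once if the fingers press on the board or its band with more than 15 N (contact force between the fingers and board above 15 N).
It fails at once if the fingertips hover or are lifted off (some 10 to 30 mm) over one of the three middle blocks ((horizontal distance between the grasp point and block2 below 0.022 m and z of the grasp point in the frame of block2 between 0.03 and 0.05 m) or (horizontal distance between the grasp point and block3 below 0.022 m and z of the grasp point in the frame of block3 between 0.03 and 0.05 m) or (horizontal distance between the grasp point and block4 below 0.022 m and z of the grasp point in the frame of block4 between 0.03 and 0.05 m)).
It fails at once if the board is lifted (6 mm above its rest height), tipped or shifted more than 20 mm (z of board in the frame of pad_base above 0.056 m or angle between board's own z axis and vertical above 0.1 rad or distance of board from where it was at the start of the episode above 0.02 m).
It fails at once if the plug is knocked over, lifted or carried off (more than 30 mm) (angle between plug's own z axis and vertical above 0.4 rad or distance of plug from where it was at the start of the episode above 0.03 m).
It fails at once if a marker or another loose thing is moved more than 20 mm (distance of any of green_marker, red_marker, sanding_block, tape_roll, glue, mug, brush from where it was at the start of the episode above 0.02 m).
It also fails if it takes over 48 s, if anything falls off the work surface, if the arm or the gripper's body presses on something with over 40 N, if the wrist force passes 120 N, or if a joint passes its speed limit or range.

## Robot

A 7-joint arm with a two-finger parallel gripper is mounted at the origin on the work surface. World frame = base frame: x ahead of the robot, y to its left, z up, the work surface at z = 0. Lengths are in m, angles in rad, forces in N, time in s.
With the tool pointing down it reaches from about 0.35 to 0.9 m from the base axis. Payload 8.1 kg.
Tool frame: the origin (TCP) lies between the finger pads; the fingertips stand 22 mm ahead of it and the grasp point (between the pads) lies 3 mm ahead of it; z points along the fingers, y is the direction in which the jaws open and shut (so a half turn about z gives the same grasp; the last joint's range is limited). The gripper opens to 85 mm and grips with 20 to 120 N. Pads are 22 mm wide; open, the fingers measure 114 mm over their backs; the gripper's body (76 mm by 85 mm) begins 54 mm behind the grasp point. The pads swing forward as they close: fully open they stand 13 mm farther back than shut.
Start: joints at [-1.35, 0.434, 0.025, 1.573, -0.012, 1.134, -0.075], TCP at [0.199, 0.593, 0.233] pointing down, gripper open.
Joint ranges: [-2.62, 2.62], [-0.44, 2.09], [-1.27, 1.32], [0.08, 2.57], [-1.32, 4.46], [0.12, 2], [-2.74, 2.74]. Speed limits (rad/s): [2.22, 2.22, 3.01, 3.01, 3.14, 3.14, 3.14].

## Interface

Orientations are given as a unit quaternion [x, y, z, w].
In Python, from cell import robot gives the robot as it stands.
- The arm moves only by the shell command python3 -m pendant 'ROWS' [FORCE]. ROWS is JSON, a list of rows, each an object of numbers: "ax", "ay", "az": the turn, a rotation vector about the tool's x, y, z in rad; "dx", "dy", "dz": the shift along the tool's x, y, z in cm; "fingers": the opening in per cent of the stroke, from 0 (shut) to 100 (fully open). In form: [{"ax": .., "ay": .., "az": .., "dx": .., "dy": .., "dz": .., "fingers": ..}, ...]. A call has 1 to 12 rows; each row shifts and turns the commanded pose from where the row before left it, along the tool's axes as they then stand; what a row does not reach is not made up. A row lasts 1/8 s, in which the tool goes at most 62.5 mm and 10.7 degrees, less where a joint would pass 70% of its speed; a pose out of reach is approached as far as the arm can. A call is refused whole if a number of a shift passes 6.25 or a number of a turn 0.188, either way. A call with a gripper value outside its range is refused whole. The fingers move at their own pace and stop on an object; FORCE is the grip in N (left out, the last holds). Time passes only in rows, so rows that do not move let the fingers close. It gives the time, the measured TCP pose, the force and the opening at its end, in the units of the state.
- robot.state(): the state, without advancing time (a new reading comes with each control period).
- robot.get_image(name): name is "side" or "top"; returns the picture (420x560x3 uint8, blue, green, red); there is no depth.
- robot.camera_model(name): a dict with "mtx" (3x3 intrinsics, pixels), "R" (3x3) and "t" (3): a world point X has camera coordinates R X + t. Camera axes: x right, y down, z forward; pixel columns grow to the right and rows downward; lengths in m; the calibration is good to about 2 mm. A picture is of the moment at which its call begins. camera_model takes no time and is no camera call.
- robot.close_job(): hands the job in, once; it reports no verdict.
The state is a dict: "time_s": time; "q": joint angles; "joint_vel": joint speeds; "tau": joint torques, N m; "position": TCP position; "tool_rot": TCP orientation; "wrist_force": force on the tool from outside, world axes, zero at the start; "wrist_torque": the same for the moment, N m; "width": finger opening in m.
Only numpy, scipy, OpenCV 4.12 (cv2) and the standard library are available. Lean on these libraries where they do the work, as an engineer would, in place of code of your own. Each camera call takes 0.05 s, during which the arm holds its last target. There are 200 camera calls.

## Working session

There is one attempt and no reset: what is moved stays moved. The work goes in short steps, Python scripts to look and compute and a shell command to move; the robot and the scene stay as the last step left them, time stands still between calls to the robot, and variables do not carry over. Pictures are saved under pics/ and viewed, about 8 in all and at most 12, crops included, and the job is handed in when it is done.

```bash
mkdir -p pics; python3 - <<'E'
from cell import robot
import cv2
for n in("top","side"):
    cv2.imwrite(f"pics/{n}0.png",robot.get_image(n)); print(robot.camera_model(n))
s=robot.state(); print(s)
E
```

```text
{'mtx': array([[476.58649724,   0.        , 273.89134091],
       [  0.        , 476.58649724, 212.02423844],
       [  0.        ,   0.        ,   1.        ]]), 'R': array([[ 0.01036635, -0.99993688,  0.00433323],
       [-0.99248787, -0.01081722, -0.12186392],
       [ 0.1219031 , -0.00303739, -0.99253736]]), 't': array([-0.02289712,  0.57510107,  1.45510479])}
{'mtx': array([[385.70736458,   0.        , 281.7857948 ],
       [  0.        , 385.70736458, 202.04078235],
       [  0.        ,   0.        ,   1.        ]]), 'R': array([[ 0.95212551, -0.30488258,  0.02244155],
       [-0.1399659 , -0.50001025, -0.85463401],
       [ 0.27178403,  0.8105778 , -0.51874568]]), 't': array([-0.50996424,  0.14396248,  0.98588923])}
{'time_s': 0.1, 'q': array([-1.34960763,  0.43509927,  0.02497022,  1.57400603, -0.01159448,
        1.13401076, -0.07506725]), 'joint_vel': array([-9.06230068e-05, -2.06039143e-03,  2.45522339e-04, -1.24275042e-03,
        2.32681074e-03, -1.74674799e-03, -1.16065560e-05]), 'tau': array([ 2.79848915e-03, -6.71747446e+01,  1.02793973e+00, -3.16899455e+01,
        1.57865672e-02,  7.12180583e-03, -2.00426939e-05]), 'position': array([0.19875588, 0.59207688, 0.23243801]), 'tool_rot': array([ 1.61203458e-01,  9.86920954e-01, -6.87631618e-04, -4.73578861e-05]), 'wrist_force': array([-0.34968169, -0.65181711,  0.32018071]), 'wrist_torque': array([-0.02851635, -0.03464571,  0.06263781]), 'width': 0.08514095970251574}
```

View pics/top0.png

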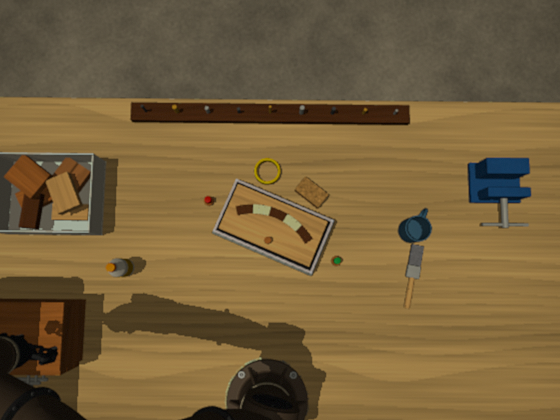

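View pics/side0.png

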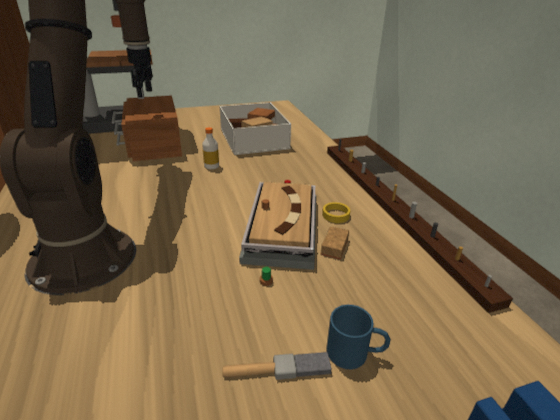

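The top view shows the board at about (275,225), with the green marker at (337,260), the -y side, and red at (209,200). The band's blocks run from (305,236) to (244,210), and the plug is at (268,240). The start is therefore probably block5. I'll zoom in to measure.

```bash
python3 - <<'E'
import cv2
a=cv2.imread("pics/top0.png")[165:285,195:355]
cv2.imwrite("pics/top0c.png",cv2.resize(a,None,fx=5,fy=5,interpolation=cv2.INTER_CUBIC))
a=cv2.imread("pics/side0.png")[170:290,235:355]
cv2.imwrite("pics/side0c.png",cv2.resize(a,None,fx=5,fy=5,interpolation=cv2.INTER_CUBIC))
E
```

```text
(no output)
```

View pics/top0c.png

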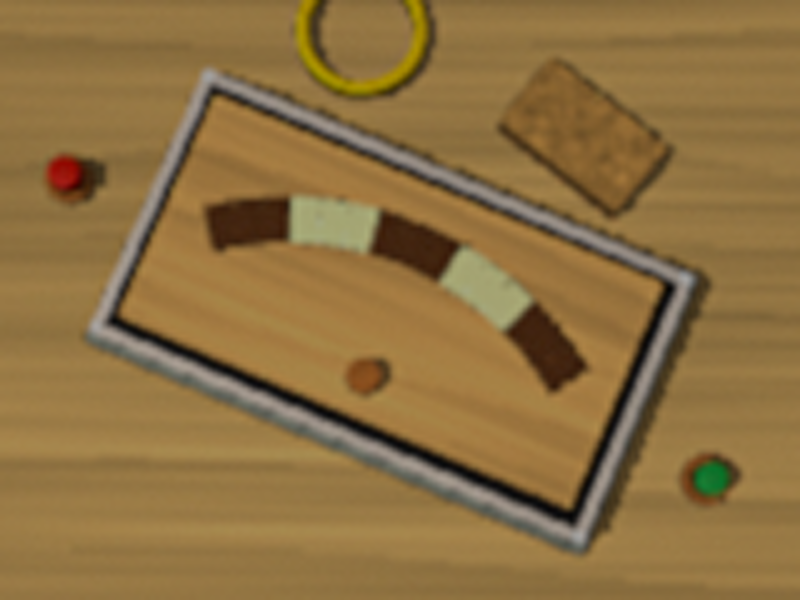

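View pics/side0c.png

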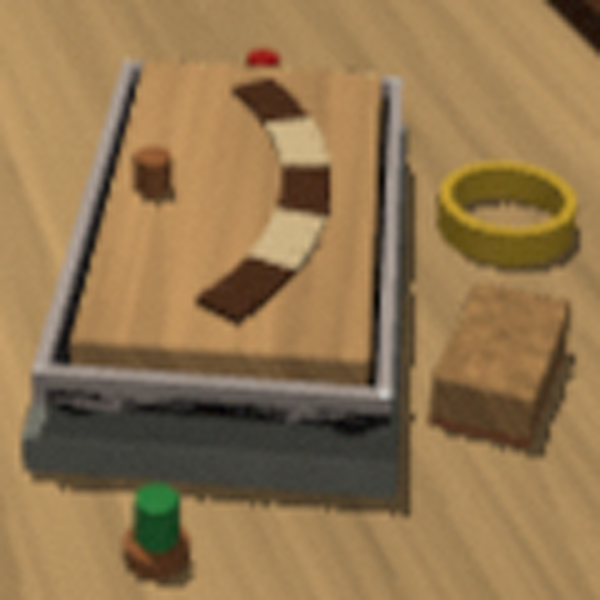

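```bash
cat > h.py <<'E'
import numpy as np, cv2
from cell import robot
def proj(n,X):
    c=robot.camera_model(n); p=(np.atleast_2d(X)@c["R"].T+c["t"])@c["mtx"].T
    return p[:,:2]/p[:,2:]
def back(n,uv,z):
    c=robot.camera_model(n); d=c["R"].T@np.linalg.solve(c["mtx"],[*uv,1]); o=-c["R"].T@c["t"]
    return o+d*(z-o[2])/d[2]
E
python3 - <<'E'
from h import *
from scipy.optimize import least_squares
th=np.array([.6375,.3825,.1275,-.1275,-.3825,-.6375])
L=np.array([[-.165+r*np.cos(t),r*np.sin(t)] for r in(.214,.186) for t in th])
to=np.array([(205,208),(289,197),(381,210),(460,244),(535,300),(587,371),(217,250),(289,240),(369,252),(440,282),(507,331),(556,392)])/5.+[194.6,164.6]
so=np.array([(273,80),(318,118),(329,168),(322,213),(296,269),(240,323),(234,88),(268,121),(281,168),(281,210),(252,259),(197,300)])/5.+[234.6,169.6]
def W(p):
    c,s=np.cos(p[2]),np.sin(p[2]); return np.c_[L@np.array([[c,s],[-s,c]])+p[:2],np.full(12,.074)]
for names in (["top"],["side"],["top","side"]):
    f=lambda p:np.concatenate([(proj(n,W(p))-{"top":to,"side":so}[n]).ravel() for n in names])
    r=least_squares(f,[.45,0,-.4]); print(names,r.x.round(4),"rms px",np.sqrt(np.mean(r.fun**2)).round(2))
p=r.x;c,s=np.cos(p[2]),np.sin(p[2]);R=np.array([[c,-s],[s,c]])
for i in range(5):
    t=.51-.255*i; print("block",i+1,(R@[-.165+.2*np.cos(t),.2*np.sin(t)]+p[:2]).round(4),"tangent yaw",round(p[2]+t,3))
for nm,a,n,z in(("green",(712,478),"top",.038),("red",(65,173),"top",.038),("plug",(366,373),"top",.092)):
    w=back(n,np.array(a)/5+[194.6,164.6],z); print(nm,w.round(3),"board frame",(R.T@(w[:2]-p[:2])).round(3))
q=robot.state()
from scipy.spatial.transform import Rotation as Ro
print(Ro.from_quat(q["tool_rot"]).as_matrix().round(3))
E
```

```text
['top'] [ 0.5334 -0.0144 -0.3877] rms px 0.45
['side'] [ 0.5346 -0.0151 -0.3942] rms px 0.54
['top', 'side'] [ 0.5341 -0.0147 -0.3907] rms px 0.53
block 1 [0.5801 0.072 ] tangent yaw 0.119
block 2 [0.5797 0.0211] tangent yaw -0.136
block 3 [ 0.5664 -0.028 ] tangent yaw -0.391
block 4 [ 0.5412 -0.0722] tangent yaw -0.646
block 5 [ 0.5057 -0.1086] tangent yaw -0.901
green [ 0.427 -0.213  0.038] board frame [-0.023 -0.224]
red [0.613 0.191 0.038] board frame [-0.005  0.22 ]
plug [0.486 0.001 0.092] board frame [-0.05  -0.004]
[[-0.948  0.318 -0.   ]
 [ 0.318  0.948 -0.001]
 [-0.    -0.001 -1.   ]]
```

The fits from the two cameras agree within 1.5 mm. Green is at -y, so the order is block5, 4, 3, 2, 1. The current tool yaw (-0.32) is close to the band's middle yaw (-0.39), so no turning is needed. I'll transit high with the fingers shut.

```bash
python3 -m pendant '[{"dx":-1.5,"dy":-1.6,"fingers":0},{"dx":-3.5,"dy":-3.8},{"dx":-3.5,"dy":-3.8},{"dx":-3.5,"dy":-3.8},{"dx":-3.5,"dy":-3.8},{"dx":-3.5,"dy":-3.8},{"dx":-3.5,"dy":-3.8},{"dx":-3.5,"dy":-3.8},{"dx":-3.5,"dy":-3.8},{"dx":-3.5,"dy":-3.8},{"dx":-1.5,"dy":-1.6},{"dx":0}]'
cat > where.py <<'E'
import sys
from h import *
from scipy.spatial.transform import Rotation as Ro
s=robot.state(); M=Ro.from_quat(s["tool_rot"]).as_matrix()
P=[[.5801,.072],[.5797,.0211],[.5664,-.028],[.5412,-.0722],[.5057,-.1086]]
print("t",s["time_s"],"pos",s["position"].round(4),"F",s["wrist_force"].round(2),"w",round(s["width"],4),"z",M[:,2].round(4))
for i in (5,4,3,2,1): print(i,"tool cm",(M.T@([*P[i-1],.096]-s["position"])*100).round(2))
E
python3 where.py
```

```text
t 0.1 pos [0.1988 0.5921 0.2324] F [-0.35 -0.65  0.32] w 0.0851 z [-3.0e-04 -1.3e-03 -1.0e+00]
5 tool cm [-51.39 -56.64  13.73]
4 tool cm [-53.6  -52.06  13.72]
3 tool cm [-54.58 -47.07  13.72]
2 tool cm [-54.28 -41.99  13.71]
1 tool cm [-52.7  -37.15  13.7 ]validation failed for argument at $[0]...
```

The call was refused, possibly because every key is required. I'll try full rows.

```bash
python3 -m pendant '[{"ax":0,"ay":0,"az":0,"dx":-1.5,"dy":-1.6,"dz":0,"fingers":0},{"ax":0,"ay":0,"az":0,"dx":-3.5,"dy":-3.8,"dz":0,"fingers":0},{"ax":0,"ay":0,"az":0,"dx":-3.5,"dy":-3.8,"dz":0,"fingers":0},{"ax":0,"ay":0,"az":0,"dx":-3.5,"dy":-3.8,"dz":0,"fingers":0},{"ax":0,"ay":0,"az":0,"dx":-3.5,"dy":-3.8,"dz":0,"fingers":0},{"ax":0,"ay":0,"az":0,"dx":-3.5,"dy":-3.8,"dz":0,"fingers":0},{"ax":0,"ay":0,"az":0,"dx":-3.5,"dy":-3.8,"dz":0,"fingers":0},{"ax":0,"ay":0,"az":0,"dx":-3.5,"dy":-3.8,"dz":0,"fingers":0},{"ax":0,"ay":0,"az":0,"dx":-3.5,"dy":-3.8,"dz":0,"fingers":0},{"ax":0,"ay":0,"az":0,"dx":-3.5,"dy":-3.8,"dz":0,"fingers":0},{"ax":0,"ay":0,"az":0,"dx":-1.5,"dy":-1.6,"dz":0,"fingers":0},{"ax":0,"ay":0,"az":0,"dx":0,"dy":0,"dz":0,"fingers":0}]' 
python3 where.py
```

```text
time_s: 1.6
position: [0.4072, 0.1265, 0.233]
tool_rot: [0.163, 0.987, -0.0, -0.0]
wrist_force: [0.3, 0.9, -0.1]
width: 0.0001
t 1.6 pos [0.4072 0.1265 0.233 ] F [ 0.27  0.86 -0.05] w 0.0001 z [-2.e-04 -3.e-04 -1.e+00]
5 tool cm [-16.89 -19.09  13.71]
4 tool cm [-19.08 -14.5   13.7 ]
3 tool cm [-20.04  -9.51  13.7 ]
2 tool cm [-19.72  -4.43  13.7 ]
1 tool cm [-18.12   0.4   13.7 ]
```

```bash
python3 -m pendant '[{"ax":0,"ay":0,"az":0,"dx":-2.4,"dy":-2.7,"dz":0,"fingers":0},{"ax":0,"ay":0,"az":0,"dx":-2.9,"dy":-3.3,"dz":0,"fingers":0},{"ax":0,"ay":0,"az":0,"dx":-2.9,"dy":-3.3,"dz":0,"fingers":0},{"ax":0,"ay":0,"az":0,"dx":-2.9,"dy":-3.3,"dz":0,"fingers":0},{"ax":0,"ay":0,"az":0,"dx":-2.9,"dy":-3.3,"dz":0,"fingers":0},{"ax":0,"ay":0,"az":0,"dx":-2.9,"dy":-3.2,"dz":0,"fingers":0},{"ax":0,"ay":0,"az":0,"dx":0,"dy":0,"dz":2,"fingers":0},{"ax":0,"ay":0,"az":0,"dx":0,"dy":0,"dz":3,"fingers":0},{"ax":0,"ay":0,"az":0,"dx":0,"dy":0,"dz":3,"fingers":0},{"ax":0,"ay":0,"az":0,"dx":0,"dy":0,"dz":2.5,"fingers":0},{"ax":0,"ay":0,"az":0,"dx":0,"dy":0,"dz":1,"fingers":0},{"ax":0,"ay":0,"az":0,"dx":0,"dy":0,"dz":0,"fingers":0}]' 
python3 where.py; python3 - <<'E'
from h import *
a=robot.get_image("side")[150:300,215:375]
cv2.imwrite("pics/s1.png",cv2.resize(a,None,fx=4,fy=4,interpolation=cv2.INTER_CUBIC))
E
```

```text
time_s: 3.1
position: [0.5062, -0.1059, 0.1178]
tool_rot: [0.161, 0.987, 0.0, -0.001]
wrist_force: [-0.7, -0.2, -0.1]
width: 0.0
t 3.1 pos [ 0.5062 -0.1059  0.1178] F [-0.69 -0.15 -0.09] w 0.0 z [-1.e-03  3.e-04 -1.e+00]
5 tool cm [-0.04 -0.27  2.18]
4 tool cm [-2.25  4.31  2.18]
3 tool cm [-3.23  9.3   2.18]
2 tool cm [-2.93 14.38  2.18]
1 tool cm [-1.36 19.22  2.18]
```

View pics/s1.png

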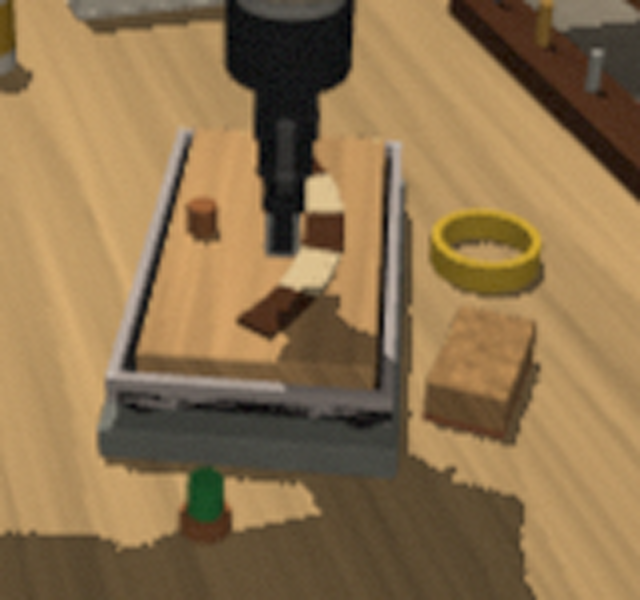

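The fingers are shut and vertical above the board, with the tip at crop (282,250); block5 is around (273,310). I'll check the tip's projection.

```bash
python3 - <<'E'
from h import *
s=robot.state();p=s["position"]
for n in("side","top"):
  print(n,proj(n,[p-[0,0,.022],[p[0],p[1],.074],[.5057,-.1086,.074]]).round(1), ((proj(n,[p-[0,0,.022]])-[215,150])*4).round(0))
a=robot.get_image("top")[165:285,195:355]
cv2.imwrite("pics/t1.png",cv2.resize(a,None,fx=5,fy=5,interpolation=cv2.INTER_CUBIC))
E
```

```text
side [[284.5 219.1]
 [284.3 226.3]
 [284.2 226.9]] [[278. 276.]]
top [[303.7 232.7]
 [303.2 233.3]
 [304.  233.6]] [[355. 331.]]
```

View pics/t1.png

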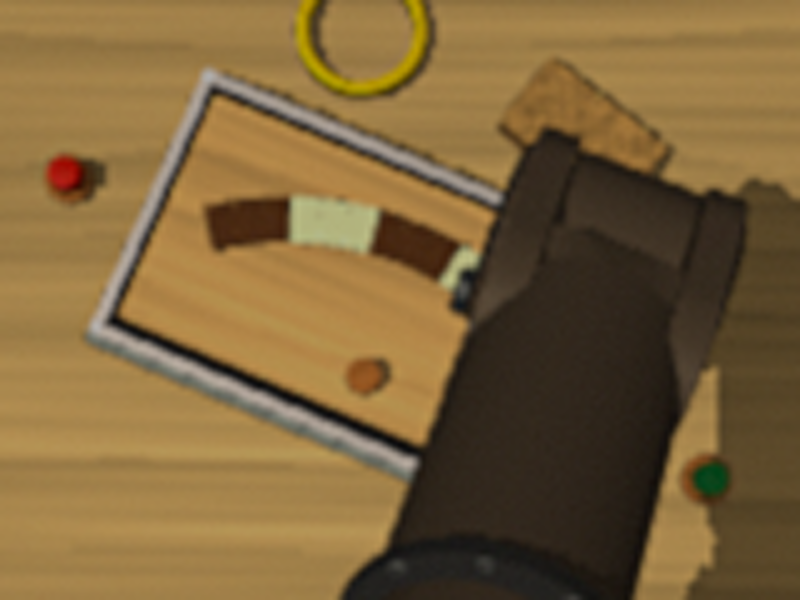

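The tip appears about 5 px higher than predicted. I'll overlay the predicted points on both the current and the start images in one composite.

```bash
python3 - <<'E'
from h import *
from scipy.spatial.transform import Rotation as Ro
s=robot.state();p=s["position"];print(p,s["time_s"])
M=Ro.from_quat(s["tool_rot"]).as_matrix()
def crop(im,n,pts,c,f=6,h=48):
    u,v=c; a=cv2.resize(im[v-h:v+h,u-h:u+h],None,fx=f,fy=f,interpolation=cv2.INTER_CUBIC)
    for (x,y),col in pts: 
        cv2.drawMarker(a,(int((x-u+h+.5)*f),int((y-v+h+.5)*f)),col,cv2.MARKER_CROSS,9,1)
    return cv2.resize(a,(400,400))
def P(n,p,M,tips): 
    o=[(proj(n,[p])[0],(0,255,255))]
    for dx in(-.011,.011):
        for dy in tips: o.append((proj(n,[p+M@[dx,dy,.022]])[0],(0,255,0)))
    return o
a=robot.get_image("side"); pts=P("side",p,M,(-.0145,.0145))
c=proj("side",[p])[0].astype(int)
A=crop(a,"side",pts,c+[0,8])
p0=np.array([.1988,.5921,.2324]);M0=Ro.from_quat([.1612,.98692,-.0007,0]).as_matrix()
c=proj("side",[p0])[0].astype(int)
B=crop(cv2.imread("pics/side0.png"),"side",P("side",p0,M0,(-.05,.05)),np.maximum(c,48))
cv2.imwrite("pics/cmp.png",np.hstack([A,B]))
E
```

```text
[ 0.50695903 -0.10642241  0.11883573] 3.2
```

View pics/cmp.png

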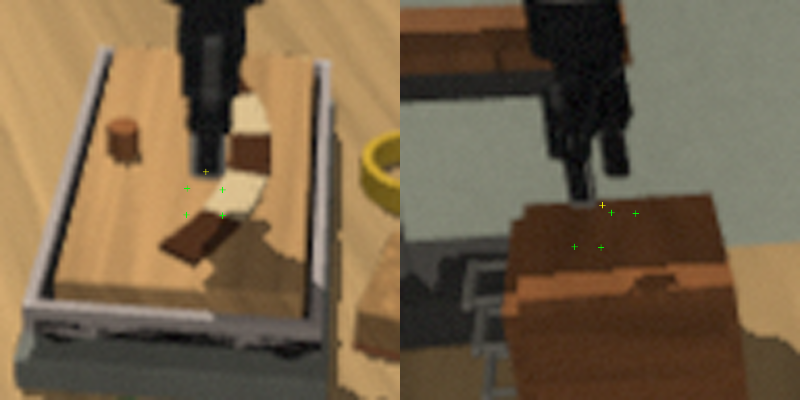

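The seen tip is displaced almost purely vertically, about 25 mm higher than "22 mm ahead" predicts, and lateral alignment is good. So I'll find the contact height by force. I'll descend carefully over block5.

```bash
python3 -m pendant '[{"ax":0,"ay":0,"az":0,"dx":0.1,"dy":-0.3,"dz":0.8,"fingers":0},{"ax":0,"ay":0,"az":0,"dx":0,"dy":0,"dz":0.6,"fingers":0},{"ax":0,"ay":0,"az":0,"dx":0,"dy":0,"dz":0.2,"fingers":0},{"ax":0,"ay":0,"az":0,"dx":0,"dy":0,"dz":0,"fingers":0}]'; python3 where.py
python3 -m pendant '[{"ax":0,"ay":0,"az":0,"dx":0,"dy":0,"dz":0.3,"fingers":0},{"ax":0,"ay":0,"az":0,"dx":0,"dy":0,"dz":0,"fingers":0}]'
python3 -m pendant '[{"ax":0,"ay":0,"az":0,"dx":0,"dy":0,"dz":0.3,"fingers":0},{"ax":0,"ay":0,"az":0,"dx":0,"dy":0,"dz":0,"fingers":0}]'
python3 -m pendant '[{"ax":0,"ay":0,"az":0,"dx":0,"dy":0,"dz":0.2,"fingers":0},{"ax":0,"ay":0,"az":0,"dx":0,"dy":0,"dz":0,"fingers":0}]'
```

```text
time_s: 3.75
position: [0.5043, -0.1092, 0.1019]
tool_rot: [0.161, 0.987, -0.0, -0.0]
wrist_force: [0.3, 0.1, -0.2]
width: 0.0001
t 3.75 pos [ 0.5043 -0.1092  0.1019] F [ 0.31  0.15 -0.15] w 0.0001 z [-4.e-04  0.e+00 -1.e+00]
5 tool cm [-0.11  0.1   0.59]
4 tool cm [-2.32  4.68  0.59]
3 tool cm [-3.3   9.67  0.59]
2 tool cm [-3.   14.75  0.59]
1 tool cm [-1.41 19.59  0.59]
time_s: 4.0
position: [0.5044, -0.1092, 0.0989]
tool_rot: [0.161, 0.987, 0.0, -0.0]
wrist_force: [0.6, 0.2, -0.3]
width: -0.0003
time_s: 4.25
position: [0.5043, -0.1091, 0.0959]
tool_rot: [0.161, 0.987, 0.0, -0.0]
wrist_force: [-0.2, 0.2, 0.2]
width: 0.0
time_s: 4.5
position: [0.5043, -0.1092, 0.0939]
tool_rot: [0.161, 0.987, 0.0, -0.0]
wrist_force: [-0.6, 0.5, 0.4]
width: 0.0004
```

```bash
python3 -m pendant '[{"ax":0,"ay":0,"az":0,"dx":-0.1,"dy":0,"dz":0.2,"fingers":0},{"ax":0,"ay":0,"az":0,"dx":0,"dy":0,"dz":0,"fingers":0}]'
python3 -m pendant '[{"ax":0,"ay":0,"az":0,"dx":0,"dy":0,"dz":0.2,"fingers":0},{"ax":0,"ay":0,"az":0,"dx":0,"dy":0,"dz":0,"fingers":0}]'
python3 -m pendant '[{"ax":0,"ay":0,"az":0,"dx":0,"dy":0,"dz":0.2,"fingers":0},{"ax":0,"ay":0,"az":0,"dx":0,"dy":0,"dz":0,"fingers":0}]'
```

```text
time_s: 4.75
position: [0.5054, -0.1095, 0.092]
tool_rot: [0.161, 0.987, 0.0, -0.0]
wrist_force: [-0.3, 0.8, 0.6]
width: 0.0002
time_s: 5.0
position: [0.5053, -0.1095, 0.0899]
tool_rot: [0.161, 0.987, 0.0, -0.0]
wrist_force: [-0.8, 0.0, 0.3]
width: 0.0004
time_s: 5.25
position: [0.5053, -0.1095, 0.0879]
tool_rot: [0.161, 0.987, 0.0, -0.0]
wrist_force: [-0.3, -0.9, 0.1]
width: -0.0002
```

There is no contact 8 mm below the nominal height, which matches the image. Looking again.

```bash
python3 - <<'E'
from h import *
a=robot.get_image("side")[180:280,235:355]
cv2.imwrite("pics/s2.png",cv2.resize(a,None,fx=6,fy=6,interpolation=cv2.INTER_CUBIC))
E
```

```text
(no output)
```

View pics/s2.png

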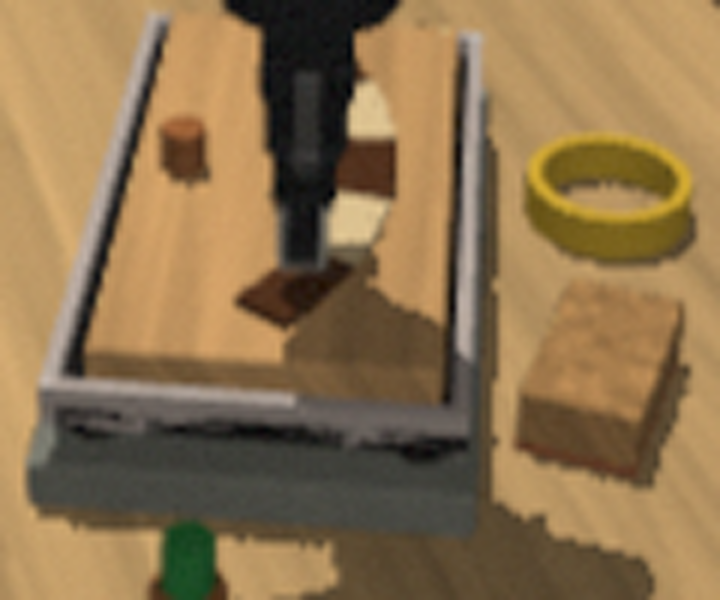

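The tip, at crop (303,268), is still about 15 mm above block5 (centre (298,284)). I'll keep descending in steps.

```bash
for i in 1; do python3 -m pendant '[{"ax":0,"ay":0,"az":0,"dx":0,"dy":0,"dz":0.3,"fingers":0},{"ax":0,"ay":0,"az":0,"dx":0,"dy":0,"dz":0,"fingers":0}]'; done
python3 -m pendant '[{"ax":0,"ay":0,"az":0,"dx":0,"dy":0,"dz":0.3,"fingers":0},{"ax":0,"ay":0,"az":0,"dx":0,"dy":0,"dz":0,"fingers":0}]'
python3 -m pendant '[{"ax":0,"ay":0,"az":0,"dx":0,"dy":0,"dz":0.2,"fingers":0},{"ax":0,"ay":0,"az":0,"dx":0,"dy":0,"dz":0,"fingers":0}]'
python3 -m pendant '[{"ax":0,"ay":0,"az":0,"dx":0,"dy":0,"dz":0.2,"fingers":0},{"ax":0,"ay":0,"az":0,"dx":0,"dy":0,"dz":0,"fingers":0}]'
```

```text
time_s: 5.55
position: [0.5052, -0.1095, 0.0849]
tool_rot: [0.161, 0.987, -0.0, -0.0]
wrist_force: [0.2, 0.6, 0.2]
width: 0.0001
time_s: 5.8
position: [0.5052, -0.1095, 0.0819]
tool_rot: [0.161, 0.987, 0.0, -0.0]
wrist_force: [0.2, 0.8, 0.0]
width: -0.0002
time_s: 6.05
position: [0.5053, -0.1095, 0.08]
tool_rot: [0.161, 0.987, 0.0, -0.0]
wrist_force: [0.4, -0.4, -0.1]
width: 0.0001
time_s: 6.3
position: [0.5053, -0.1095, 0.078]
tool_rot: [0.161, 0.987, 0.0, -0.0]
wrist_force: [-0.3, -0.6, -0.2]
width: -0.0003
```

```bash

python3 -m pendant '[{"ax":0,"ay":0,"az":0,"dx":0,"dy":0,"dz":0.2,"fingers":0},{"ax":0,"ay":0,"az":0,"dx":0,"dy":0,"dz":0,"fingers":0}]'
python3 -m pendant '[{"ax":0,"ay":0,"az":0,"dx":0,"dy":0,"dz":0.2,"fingers":0},{"ax":0,"ay":0,"az":0,"dx":0,"dy":0,"dz":0,"fingers":0}]'
python3 -m pendant '[{"ax":0,"ay":0,"az":0,"dx":0,"dy":0,"dz":0.2,"fingers":0},{"ax":0,"ay":0,"az":0,"dx":0,"dy":0,"dz":0,"fingers":0}]'
```

```text
time_s: 6.55
position: [0.5054, -0.1095, 0.076]
tool_rot: [0.161, 0.987, 0.0, -0.0]
wrist_force: [0.1, 0.1, 0.3]
width: 0.0003
time_s: 6.8
position: [0.5055, -0.1095, 0.0741]
tool_rot: [0.161, 0.987, 0.0, 0.0]
wrist_force: [0.6, -0.3, 2.5]
width: -0.0
time_s: 7.05
position: [0.5055, -0.1095, 0.0721]
tool_rot: [0.161, 0.987, 0.0, 0.0]
wrist_force: [-0.3, 0.3, 3.1]
width: 0.0001
```

Contact is at TCP z ≈ 0.075, with 3 N after a 3 mm press. I'll check which surface is touched.

```bash
python3 - <<'E'
from h import *
a=robot.get_image("side")[190:265,245:345]
a=cv2.resize(a,None,fx=8,fy=8,interpolation=cv2.INTER_CUBIC)
cv2.imwrite("pics/s3.png",a)
P=robot.state()["position"]
print(((proj("side",[[.5057,-.1086,.072],[P[0],P[1],.072]])-[245,190])*8).round())
E
```

```text
[[314. 300.]
 [314. 302.]]
```

View pics/s3.png

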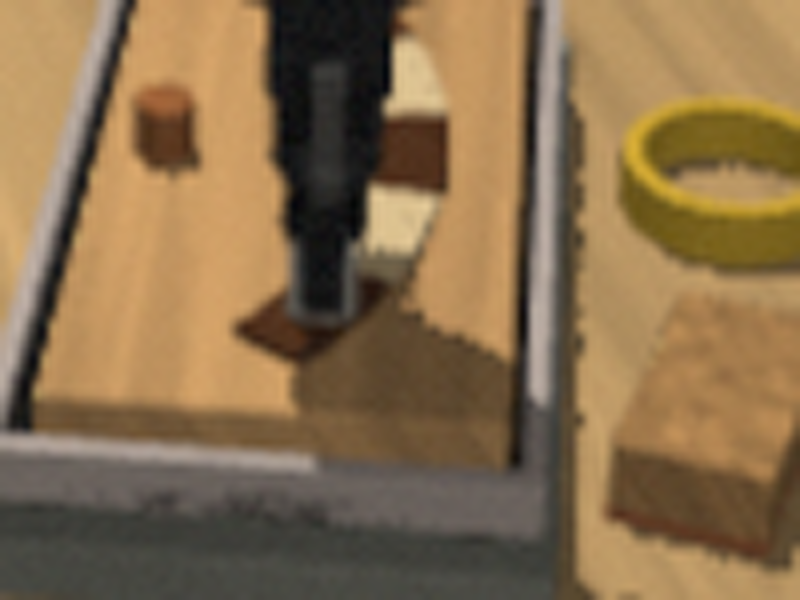

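The tips rest on block5 within about 4 mm of centre, pressing 3 mm with 3 N. Now I'll slide to block4.

```bash

python3 -m pendant '[{"ax":0,"ay":0,"az":0,"dx":0,"dy":0,"dz":0.1,"fingers":0},{"ax":0,"ay":0,"az":0,"dx":-0.22,"dy":0.43,"dz":0,"fingers":0},{"ax":0,"ay":0,"az":0,"dx":-0.22,"dy":0.43,"dz":0,"fingers":0},{"ax":0,"ay":0,"az":0,"dx":-0.22,"dy":0.43,"dz":0,"fingers":0},{"ax":0,"ay":0,"az":0,"dx":-0.22,"dy":0.43,"dz":0,"fingers":0},{"ax":0,"ay":0,"az":0,"dx":-0.22,"dy":0.43,"dz":0,"fingers":0},{"ax":0,"ay":0,"az":0,"dx":-0.18,"dy":0.48,"dz":0,"fingers":0},{"ax":0,"ay":0,"az":0,"dx":-0.18,"dy":0.48,"dz":0,"fingers":0},{"ax":0,"ay":0,"az":0,"dx":-0.18,"dy":0.48,"dz":0,"fingers":0},{"ax":0,"ay":0,"az":0,"dx":-0.18,"dy":0.48,"dz":0,"fingers":0},{"ax":0,"ay":0,"az":0,"dx":-0.18,"dy":0.48,"dz":0,"fingers":0},{"ax":0,"ay":0,"az":0,"dx":0,"dy":0,"dz":0,"fingers":0}]'; python3 where.py
```

```text
time_s: 8.6
position: [0.5395, -0.0718, 0.0711]
tool_rot: [0.161, 0.987, 0.0, 0.0]
wrist_force: [0.8, 0.5, 3.8]
width: -0.0001
t 8.6 pos [ 0.5395 -0.0718  0.0711] F [0.76 0.51 3.76] w -0.0001 z [ 8.e-04  6.e-04 -1.e+00]
5 tool cm [ 2.04 -4.56 -2.49]
4 tool cm [-0.17  0.02 -2.49]
3 tool cm [-1.16  5.01 -2.48]
2 tool cm [-0.86 10.09 -2.48]
1 tool cm [ 0.72 14.93 -2.47]
```

```bash

python3 -m pendant '[{"ax":0,"ay":0,"az":0,"dx":-0.14,"dy":0.5,"dz":0,"fingers":0},{"ax":0,"ay":0,"az":0,"dx":-0.14,"dy":0.5,"dz":0,"fingers":0},{"ax":0,"ay":0,"az":0,"dx":-0.14,"dy":0.5,"dz":0,"fingers":0},{"ax":0,"ay":0,"az":0,"dx":-0.14,"dy":0.5,"dz":0,"fingers":0},{"ax":0,"ay":0,"az":0,"dx":-0.14,"dy":0.5,"dz":0,"fingers":0},{"ax":0,"ay":0,"az":0,"dx":-0.06,"dy":0.5,"dz":0,"fingers":0},{"ax":0,"ay":0,"az":0,"dx":-0.06,"dy":0.5,"dz":0,"fingers":0},{"ax":0,"ay":0,"az":0,"dx":-0.06,"dy":0.5,"dz":0,"fingers":0},{"ax":0,"ay":0,"az":0,"dx":-0.06,"dy":0.5,"dz":0,"fingers":0},{"ax":0,"ay":0,"az":0,"dx":-0.06,"dy":0.5,"dz":0,"fingers":0},{"ax":0,"ay":0,"az":0,"dx":0,"dy":0,"dz":0,"fingers":0}]'; python3 where.py
python3 - <<'E'
from h import *
a=robot.get_image("side")[180:255,245:345]
cv2.imwrite("pics/s4.png",cv2.resize(a,None,fx=8,fy=8,interpolation=cv2.INTER_CUBIC))
P=robot.state()["position"]
print(((proj("side",[[.5664,-.028,.07],[P[0],P[1],.07]])-[245,180])*8).round())
E
```

```text
time_s: 9.98
position: [0.5647, -0.0275, 0.0711]
tool_rot: [0.161, 0.987, 0.0, 0.0]
wrist_force: [0.3, -0.3, 4.4]
width: 0.0002
t 9.975 pos [ 0.5647 -0.0275  0.0711] F [ 0.26 -0.31  4.39] w 0.0002 z [ 5.e-04  7.e-04 -1.e+00]
5 tool cm [ 3.02 -9.56 -2.5 ]
4 tool cm [ 0.81 -4.98 -2.49]
3 tool cm [-0.18  0.01 -2.49]
2 tool cm [ 0.12  5.09 -2.48]
1 tool cm [ 1.7   9.93 -2.48]
[[407. 230.]
 [402. 230.]]
```

View pics/s4.png

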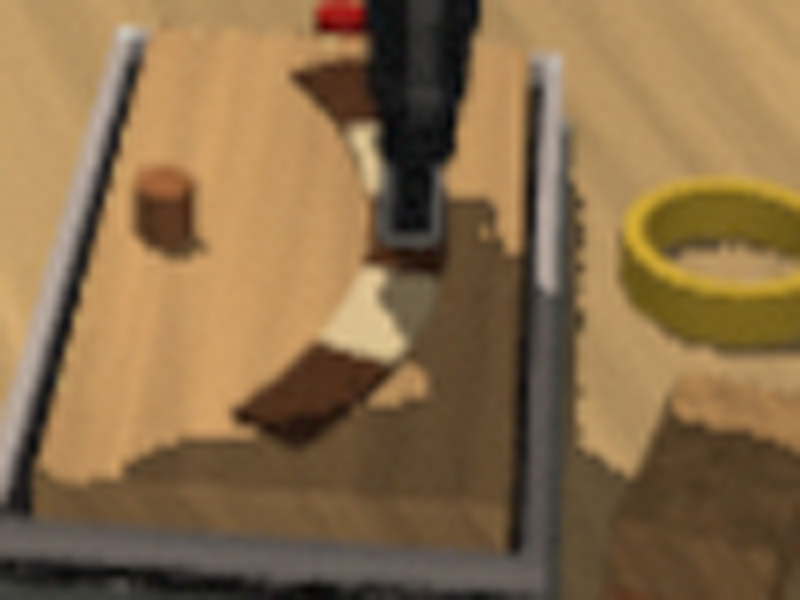

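The tip, at (410,245), sits mid-width on block3. The plug is upright and the force is 4.4 N. Next are block2 and then block1.

```bash

python3 -m pendant '[{"ax":0,"ay":0,"az":0,"dx":-0.02,"dy":0.51,"dz":0,"fingers":0},{"ax":0,"ay":0,"az":0,"dx":-0.02,"dy":0.51,"dz":0,"fingers":0},{"ax":0,"ay":0,"az":0,"dx":0,"dy":0.51,"dz":0,"fingers":0},{"ax":0,"ay":0,"az":0,"dx":0,"dy":0.51,"dz":0,"fingers":0},{"ax":0,"ay":0,"az":0,"dx":0.02,"dy":0.51,"dz":0,"fingers":0},{"ax":0,"ay":0,"az":0,"dx":0.04,"dy":0.51,"dz":0,"fingers":0},{"ax":0,"ay":0,"az":0,"dx":0.05,"dy":0.51,"dz":0,"fingers":0},{"ax":0,"ay":0,"az":0,"dx":0.07,"dy":0.51,"dz":0,"fingers":0},{"ax":0,"ay":0,"az":0,"dx":0.08,"dy":0.51,"dz":0,"fingers":0},{"ax":0,"ay":0,"az":0,"dx":0.08,"dy":0.51,"dz":0,"fingers":0},{"ax":0,"ay":0,"az":0,"dx":0,"dy":0,"dz":0,"fingers":0}]'
python3 -m pendant '[{"ax":0,"ay":0,"az":0,"dx":0.11,"dy":0.5,"dz":0,"fingers":0},{"ax":0,"ay":0,"az":0,"dx":0.11,"dy":0.5,"dz":0,"fingers":0},{"ax":0,"ay":0,"az":0,"dx":0.12,"dy":0.5,"dz":0,"fingers":0},{"ax":0,"ay":0,"az":0,"dx":0.13,"dy":0.5,"dz":0,"fingers":0},{"ax":0,"ay":0,"az":0,"dx":0.15,"dy":0.48,"dz":0,"fingers":0},{"ax":0,"ay":0,"az":0,"dx":0.17,"dy":0.48,"dz":0,"fingers":0},{"ax":0,"ay":0,"az":0,"dx":0.18,"dy":0.48,"dz":0,"fingers":0},{"ax":0,"ay":0,"az":0,"dx":0.19,"dy":0.48,"dz":0,"fingers":0},{"ax":0,"ay":0,"az":0,"dx":0.2,"dy":0.47,"dz":0,"fingers":0},{"ax":0,"ay":0,"az":0,"dx":0.2,"dy":0.47,"dz":0,"fingers":0},{"ax":0,"ay":0,"az":0,"dx":0,"dy":0,"dz":0,"fingers":0}]'; python3 where.py
python3 - <<'E'
from h import *
a=robot.get_image("side")[170:245,245:345]
cv2.imwrite("pics/s5.png",cv2.resize(a,None,fx=8,fy=8,interpolation=cv2.INTER_CUBIC))
E
```

```text
time_s: 11.4
position: [0.5778, 0.0219, 0.0711]
tool_rot: [0.161, 0.987, 0.0, 0.0]
wrist_force: [0.6, 1.1, 4.3]
width: 0.0002
time_s: 12.78
position: [0.5782, 0.073, 0.0711]
tool_rot: [0.161, 0.987, 0.0, -0.0]
wrist_force: [-0.7, 0.2, 3.0]
width: -0.0001
t 12.775 pos [0.5782 0.073  0.0711] F [-0.69  0.16  2.99] w -0.0001 z [-2.e-04  9.e-04 -1.e+00]
5 tool cm [  1.11 -19.52  -2.51]
4 tool cm [ -1.1  -14.94  -2.5 ]
3 tool cm [-2.09 -9.95 -2.5 ]
2 tool cm [-1.79 -4.87 -2.5 ]
1 tool cm [-0.21 -0.03 -2.49]
```

View pics/s5.png

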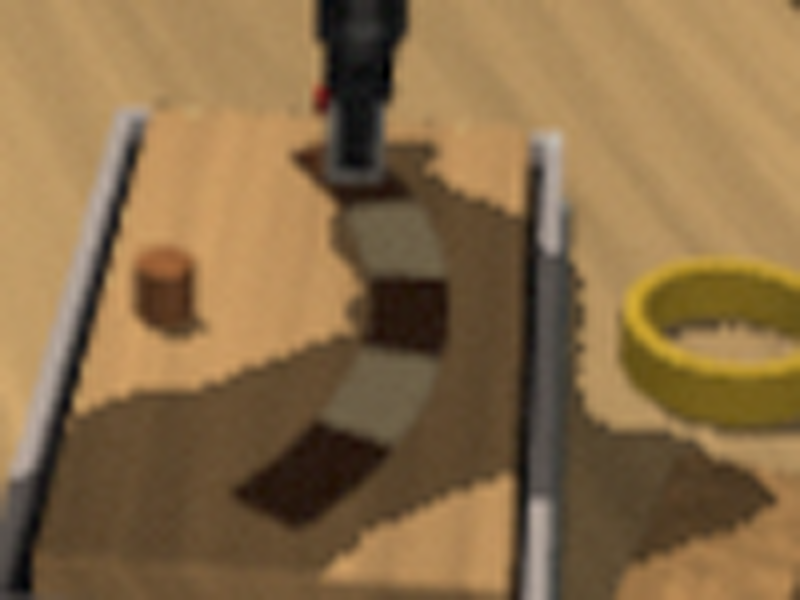

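The tips are on block1, at (355,180), clear of the 1/2 seam at about y = 200. Now lift straight off.

```bash

python3 -m pendant '[{"ax":0,"ay":0,"az":0,"dx":0,"dy":0.2,"dz":0,"fingers":0},{"ax":0,"ay":0,"az":0,"dx":0,"dy":0,"dz":-0.2,"fingers":0},{"ax":0,"ay":0,"az":0,"dx":0,"dy":0,"dz":-0.3,"fingers":0},{"ax":0,"ay":0,"az":0,"dx":0,"dy":0,"dz":-1,"fingers":0},{"ax":0,"ay":0,"az":0,"dx":0,"dy":0,"dz":-2.5,"fingers":0},{"ax":0,"ay":0,"az":0,"dx":0,"dy":0,"dz":-3,"fingers":0},{"ax":0,"ay":0,"az":0,"dx":0,"dy":0,"dz":-3,"fingers":0},{"ax":0,"ay":0,"az":0,"dx":0,"dy":0,"dz":-3,"fingers":0},{"ax":0,"ay":0,"az":0,"dx":0,"dy":0,"dz":-3,"fingers":0},{"ax":0,"ay":0,"az":0,"dx":0,"dy":0,"dz":-1,"fingers":0},{"ax":0,"ay":0,"az":0,"dx":0,"dy":0,"dz":0,"fingers":0},{"ax":0,"ay":0,"az":0,"dx":0,"dy":0,"dz":0,"fingers":0}]'
python3 - <<'E'
from h import *
a=robot.get_image("side"); b=cv2.imread("pics/side0.png")
f=lambda i:cv2.resize(i[150:300,225:365],None,fx=2.8,fy=2.8,interpolation=cv2.INTER_CUBIC)
cv2.imwrite("pics/end.png",np.hstack([f(b),f(a)]))
E
```

```text
time_s: 14.32
position: [0.5783, 0.0738, 0.24]
tool_rot: [0.161, 0.987, -0.0, -0.001]
wrist_force: [-1.3, -0.5, 0.4]
width: 0.0
```

View pics/end.png

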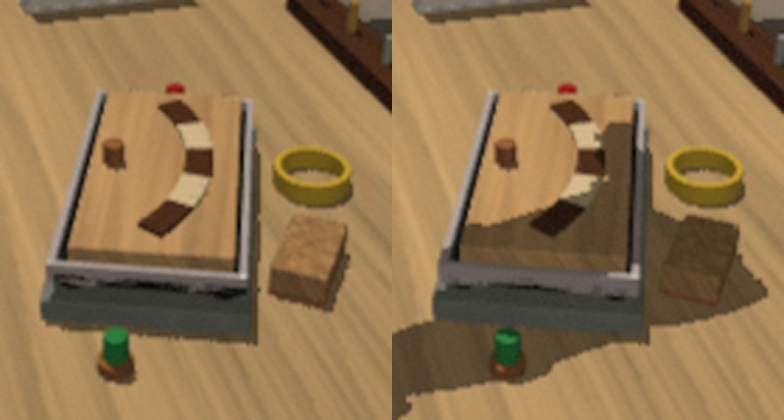

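Everything looks in place, but the arm's shadow hides the platen gap. I'll withdraw toward the start to clear the shadow and compare numerically, as my viewing budget is used up.

```bash

python3 -m pendant '[{"ax":0,"ay":0,"az":0,"dx":1.5,"dy":1.1,"dz":0,"fingers":0},{"ax":0,"ay":0,"az":0,"dx":3.2,"dy":2.3,"dz":0,"fingers":0},{"ax":0,"ay":0,"az":0,"dx":3.2,"dy":2.3,"dz":0,"fingers":0},{"ax":0,"ay":0,"az":0,"dx":3.2,"dy":2.3,"dz":0,"fingers":0},{"ax":0,"ay":0,"az":0,"dx":3.2,"dy":2.3,"dz":0,"fingers":0},{"ax":0,"ay":0,"az":0,"dx":3.2,"dy":2.3,"dz":0,"fingers":0},{"ax":0,"ay":0,"az":0,"dx":3.2,"dy":2.3,"dz":0,"fingers":0},{"ax":0,"ay":0,"az":0,"dx":3.2,"dy":2.3,"dz":0,"fingers":0},{"ax":0,"ay":0,"az":0,"dx":3.2,"dy":2.3,"dz":0,"fingers":0},{"ax":0,"ay":0,"az":0,"dx":3.2,"dy":2.3,"dz":0,"fingers":0},{"ax":0,"ay":0,"az":0,"dx":3.2,"dy":2.3,"dz":0,"fingers":0},{"ax":0,"ay":0,"az":0,"dx":0,"dy":0,"dz":0,"fingers":0}]'
cat > cmp.py <<'E'
from h import *
for n,pts in (("side",dict(b5=(274,232),b1=(289,189),plug=(265,205),green=(266,275),red=(287,183),rimnear=(285,262),tape=(336,213),cork=(336,241),mug=(350,335),glue=(210,150),brush=(285,365))),
              ("top",dict(b5=(306,236),b1=(243,210),b3=(278,213),plug=(268,240),green=(337,260),red=(209,200),tape=(267,171),cork=(312,192),mug=(414,229),brush=(414,262)))):
    a=cv2.imread(f"pics/{n}0.png"); b=robot.get_image(n); cv2.imwrite(f"pics/{n}_end.png",b)
    for k,(u,v) in pts.items():
        h=11; t=a[v-h:v+h+1,u-h:u+h+1]; r=cv2.matchTemplate(b[v-h-8:v+h+9,u-h-8:u+h+9],t,cv2.TM_CCOEFF_NORMED)
        i=np.unravel_index(r.argmax(),r.shape); sub=0
        if 0<i[0]<16: q=r[i[0]-1:i[0]+2,i[1]]; sub=.5*(q[0]-q[2])/(q[0]-2*q[1]+q[2])
        print(n,k,"du",i[1]-8,"dv",round(i[0]-8+sub,2),"score",round(r.max(),3))
E
python3 cmp.py
```

```text
time_s: 15.88
position: [0.334, 0.4119, 0.2404]
tool_rot: [0.158, 0.987, -0.0, -0.001]
wrist_force: [0.2, -0.4, -0.5]
width: 0.0002
side b5 du 0 dv -0.03 score 0.998
side b1 du 0 dv 0.01 score 0.997
side plug du 0 dv 0.0 score 0.999
side green du 0 dv -0.04 score 0.998
side red du 0 dv -0.01 score 0.997
side rimnear du -3 dv 0.45 score 0.916
side tape du 0 dv -0.01 score 0.997
side cork du 0 dv 0.03 score 0.996
side mug du 0 dv 0.0 score 0.949
side glue du 0 dv -0.01 score 0.998
side brush du 0 dv 0.05 score 0.997
top b5 du 0 dv -0.01 score 0.999
top b1 du 0 dv -0.0 score 0.999
top b3 du 0 dv 0.03 score 0.999
top plug du 0 dv -0.01 score 0.999
top green du 0 dv 0.01 score 0.999
top red du 0 dv -0.0 score 0.999
top tape du 0 dv -0.01 score 0.999
top cork du 0 dv 0.0 score 0.997
top mug du 0 dv -0.02 score 0.998
top brush du 0 dv 0.01 score 0.999
```

```bash
python3 -c "
from cell import robot
robot.close_job(); print(robot.state()['time_s'])"
```

```text
the job is handed in; nothing more can be done
the job is handed in; nothing more can be done
```

I set the shut fingertips down on block5, at the green end, and slid them along the arch over blocks 4, 3, 2 and 1 without lifting. I then raised the hand clear, withdrew it toward its start position and handed in the job. The arm had run for about 16 s of the 48 s allowed.

- **Force:** The wrist read about 3 to 4.4 N at each block, with the platen pressed about 4 mm. I only read the force at the end of each move, so it is not known in between. The pictures show the tips on blocks 5, 3 and 1. On blocks 4 and 2 I went by the tool position and the steady force.
- **Disagreement in contact height:** The tips touched at a TCP height of about 75 mm, where the stated 22 mm fingertip offset predicted 96 mm. The camera showed the same difference, so I found the contact by force.
- **Final comparison with the start pictures:** Blocks 1, 3 and 5, the plug, both markers and the other loose things all shifted by less than 0.1 px. The board is therefore back up and unmoved. The glue was checked in the side view only.
- **Weak checks:** The patch on the platen rim matched less well (0.92, with an offset of -3 px across and 0.45 px down). I put that down to a straight edge or leftover shadow, since both end blocks showed no drop. The mug's side-view match was only 0.95, also with no shift.

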